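# Load the shell-viewing disc on the candling stand with the lifter

### The job

Pick up the viewing disc from its drying rest with the flat lifter, never touching it with the gripper, and carry it level to the fork over the candling lamp. Set it gently on the two prongs short of the hooked pins, then with the lifter's heel slide it under the hooks and press it firmly home against both pins, without straining the clamp. Draw the lifter out and stand it flat on the bench, clear of the stand and the rest, leaving the disc home and the egg tray, torch and jar where they are.

Things in the scene. Friction and masses are not known exactly. Their poses are not given: they have to be found in the camera images.
- lifter: Steel lifter, 160 g, flat on the bench: a strip 175 mm long, 32 wide, 2.5 thick, with an upright wooden grip. Origin: on the strip's underside, mid-width, at the front face of the heel, an upturned step 4 mm thick, full width, top 12.5 mm above the underside, that pushes the disc by its rim. +x along the blade to its tip 75 mm ahead; back end at -100 mm; +z up.
- lifter_grip (a point): Middle of the lifter's wooden grip, 60 mm behind the lifter's origin (-x) and 40 mm above its underside; axes as the lifter. The grip is 14 mm thick in y, 36 mm in x, and stands from 6.5 to 68.5 mm above the underside: pinch it across y, here.
- disc: Viewing disc: round aluminium frame with a frosted glass window and bits of egg shell on it; 80 mm diameter, 8 mm thick, about 100 g. Origin: centre of its underside; +z up. It starts on the drying rest, underside 26 mm above the bench.
- rest: White drying rest, fixed: a 110 x 110 x 4 mm foot plate with two parallel bars along x (100 mm long, 14 wide, tops 26 mm above the bench), the free gap between them 52 mm wide, open at both ends and 22 mm high under the disc. Origin: on the bench under its centre. +x points roughly away from the robot; the blade goes in between the bars along +x.
- stand: Retort stand, fixed. Origin: at bench level below the disc's home centre; +x points, roughly away from the robot, to the upright rod (12 mm thick, 458 tall, at x = +105 mm). Base plate 215 x 140 x 10 mm, x from -82 to +132 mm; on it under the home a candling lamp, 54 mm wide, top 52 mm above the bench. A clamp on the rod, locked, holds a level steel fork by its arm, open to -x.
- fork (a point): Point at bench level below the fork's open end, 32 mm before the stand's origin; axes as the stand. Two prongs, 6 mm thick, 17 wide, run from here along +x for 78 mm to a crossbar; the gap between them is 46 mm. Left as the last user set it, unmeasured: the prongs' tops are 85 to 130 mm above the bench, and fork and pins sit up to 2 mm nearer or farther in x. Find both by feel.
- pins (a point): Point at bench level below the middle between two upright 6 mm pins on the prongs, 28 mm to either side in y, 32.6 mm past the stand's origin. Each has a hook, 3 mm thick, overhanging the disc's place by 7 mm, underside 10.5 mm above the prongs: land the disc 10 to 20 mm short, then slide it under. Home: flat on the prongs, rim on both pins. A 2 to 4 N push is firm; over 6 N strains the clamp.
- egg_tray: Bystander: black plastic tray of brown eggs, 235 x 285 mm, 70 mm high with its eggs. Origin: on its underside, 100 mm from its centre towards the work (-y).
- torch: Bystander: aluminium hand candling torch with a black rubber cup, lying, 150 mm long, 40 mm thick. Origin: under its middle.
- jar: Bystander: closed specimen jar, 64 mm diameter, 85 mm high. Origin: centre of its underside.
Not all that is in view belongs to the job. Of the things that look like the disc, the middle-sized one is meant. There is more than one size of the lifter; the one meant has the size given above.

How it is judged:
On the way, in this order (a step that is already met when the one before it is completed fails the run):
1. the disc is borne by the lifter alone, lifted off the rest (contact force between disc and lifter above 0.4 N and contact force between disc and rest below 0.02 N and contact force between disc and stand below 0.02 N and height (world z) of disc above 0.045 m), for 0.2 s.
2. the disc has landed on the fork short of its home, still clear of the pins (contact force between disc and stand above 0.3 N and height (world z) of disc above 0.08 m and x of disc in the frame of stand below -0.006 m and angle between disc's own z axis and vertical below 0.08 rad), for 0.1 s.
3. the lifter presses the disc home against the pins (disc and stand press on each other with more than 1.8 N, its own weight being about 1 N) (horizontal distance between disc and stand below 0.0035 m and contact force between disc and stand above 1.8 N and contact force between disc and lifter above 1 N and height (world z) of disc above 0.08 m), for 0.2 s.
At the end, for the whole second after the job is handed in: The disc lies flat (0.05 rad) and still on the fork, its centre within 3.5 mm of the stand's origin seen from above; the lifter stands flat (0.06 rad) and still on the bench, underside within 6 mm of it, touching neither stand, rest nor disc (horizontal distance between disc and stand below 0.0035 m and height (world z) of disc above 0.08 m and angle between disc's own z axis and vertical below 0.05 rad and contact force between disc and stand above 0.4 N and linear speed of each of disc, lifter below 0.02 m/s and contact force between disc and lifter below 0.02 N and height (world z) of lifter below 0.006 m and angle between lifter's own z axis and vertical below 0.06 rad and contact force between lifter and stand below 0.02 N and contact force between lifter and rest below 0.02 N).
It fails at once if the disc is tilted by more than 0.15 rad (the shell bits would slide off) (angle between disc's own z axis and vertical above 0.15 rad).
It fails at once if the gripper or arm itself touches the disc (contact force between any of the arm, the fingers and disc above 0.2 N).
It fails at once if the disc is forced against the stand with more than 10 N (two pins and its weight together) (contact force between disc and stand above 10 N).
It fails at once if the lifter is forced against the stand with more than 10 N (contact force between lifter and stand above 10 N).
It fails at once if the egg tray, the torch or the jar is moved by more than 20 mm (distance of any of egg_tray, torch, jar from where it was at the start of the episode above 0.02 m).
It also fails if it takes over 72 s, if anything falls off the work surface, if the arm or the gripper's body presses on something with over 40 N, if the wrist force passes 120 N, or if a joint passes its speed limit or range.

### The arm

A 7-joint arm with a two-finger parallel gripper is mounted at the origin on the work surface. World frame = base frame: x ahead of the robot, y to its left, z up, the work surface at z = 0. Lengths are in m, angles in rad, forces in N, time in s.
With the tool pointing down it reaches from about 0.4 to 0.85 m from the base axis. Payload 10.4 kg.
Tool frame: the origin (TCP) lies on the centre line of the jaws, within the pads' length; the fingertips stand 17 mm ahead of it and the grasp point (between the pads) lies 2 mm behind it; z points along the fingers, y is the line along which they close (so a half turn about z gives the same grasp; the last joint's range is limited). The gripper opens to 85 mm and grips with 20 to 120 N. Pads are 22 mm wide; open, the fingers measure 114 mm over their backs; the gripper's body (76 mm by 85 mm) begins 54 mm behind the grasp point. The pads swing forward as they close: fully open they stand 13 mm farther back than shut.
Start: joints at [-1.278, 0.332, -0.065, 1.46, 0.022, 1.35, -0.088], TCP at [0.194, 0.594, 0.248] pointing down, gripper open.
Joint ranges: [-2.6, 2.6], [-0.5, 2.12], [-1.47, 1.34], [0.16, 2.42], [-1.27, 4.41], [0.06, 2.06], [-2.6, 2.6]. Speed limits (rad/s): [2.22, 2.22, 2.79, 2.79, 3.14, 3.14, 3.14].

### API

Orientations are given as a unit quaternion [x, y, z, w].
In Python, from workcell import sensors, imaging, order, spotter gives the robot as it stands. The module is installed in compiled form; this text tells all that it offers.
- The arm moves only by the shell command python3 -m inch 'ROWS' [FORCE]. ROWS is JSON, a list that holds one entry, the list of rows, each a list of 7 numbers: the shift along the tool's x, y, z in m, then the turn, a rotation vector about the tool's x, y, z in rad, then the closure, from -1 (fully open) to 1 (shut). In form: [[[x, y, z, ax, ay, az, hand], ...]]. A call has 1 to 10 rows; each row is the pose to reach, as a shift and turn from the pose commanded when the call began, along the tool's axes at that moment; what a row does not reach only later rows make up. A row lasts 1/10 s, in which the tool goes at most 50 mm and 8.59 degrees, less where a joint would pass 70% of its speed; a pose out of reach is approached as far as the arm can. A call with a gripper value outside its range is refused whole. The fingers move at their own pace and stop on an object; FORCE is the grip in N (left out, the last holds). Time passes only in rows, so rows that repeat a pose let the fingers close. It gives the time, the measured TCP pose, the force, the opening and the grip force at its end, in the units of the state.
- sensors.get_obs(): the state, without advancing time (a new reading comes with each control period).
- imaging.camera(name): name is "side" or "top" or "wrist"; returns the picture (480x640x3 uint8, blue, green, red); there is no depth.
- imaging.calibration(name): a dict with "mtx" (3x3 intrinsics, pixels), "R" (3x3) and "t" (3): a world point X has camera coordinates R X + t; the wrist camera has in their place "tool_from_camera" (4x4, takes a point from camera to tool coordinates, whose origin is the TCP and whose axes are the flange's). Camera axes: x right, y down, z forward; pixel columns grow to the right and rows downward; lengths in m; the calibration is good to about 2 mm. A picture is of the moment at which its call begins: read the wrist's pose just before it. calibration takes no time and is no camera call.
- order.hand_in(): hands the job in; it is judged then, once.
Trained networks look in the newest picture that a camera, given by its name, has taken for a name from the list of things; names that differ only in an ending like _2 or _b are one class to them, and where a whole thing is asked for, a point or a joint stands for the part that bears it (a point fixed in the world has none). Each returns a list of dicts, best first, with "conf" (0 to 1); they miss things now and then, are a little off and sometimes report something else, mostly with a low value. They report only what shows in the picture. A call takes as long as a camera call. They do not tell look-alikes from the thing itself.
- spotter.look_for(label, camera): "pixel" ([column, row] in pixels, amid what is visible of it).
The state is a dict: "clock": time; "joint_pos": joint angles; "joint_velocities": joint speeds; "tau": joint torques, N m; "position": TCP position; "ee_rot": TCP orientation; "ft_force": force on the tool from outside, world axes, zero at the start; "torque": the same for the moment, N m; "grip_width": opening from 0.0 (shut) to 1.0 (fully open); "grasp_force": force on a finger pad.
Only numpy, scipy, OpenCV 4.12 (cv2) and the standard library are available. Lean on these libraries where they do the work, as an engineer would, in place of code of your own. Each camera call takes 0.05 s, during which the arm holds its last target. There are 200 camera calls.

## Working session

There is one attempt and no reset: what is moved stays moved. The work goes in short steps, Python scripts to look and compute and a shell command to move; the robot and the scene stay as the last step left them, time stands still between calls to the robot, and variables do not carry over. Pictures are saved under pics/ and viewed, at most 10 in all, crops included, and the job is handed in when it is done.

```bash
mkdir -p pics
python3 - <<'E'
from workcell import sensors, imaging, spotter
import cv2, numpy as np
o=sensors.get_obs(); print(o)
for c in ["top","side"]:
    im=imaging.camera(c); cv2.imwrite(f"pics/{c}0.png",im)
    k=imaging.calibration(c); print(c,k)
    for n in ["lifter","disc","rest","stand","lifter_grip","pins"]:
        print(n,[(np.round(d["pixel"]).tolist(),round(d["conf"],2)) for d in spotter.look_for(n,c)][:4])
print(imaging.calibration("wrist"))
E
```

```text
{'clock': 0.0, 'joint_pos': array([-1.27760498,  0.33287295, -0.06469509,  1.46095095,  0.02159565,
        1.34988575, -0.08850394]), 'joint_velocities': array([-0.00059082, -0.00025779, -0.00135562, -0.00168407,  0.00077271,
        0.00201671,  0.00064855]), 'tau': array([-5.71582004e-04, -6.25451946e+01,  4.86957666e-02, -3.91589928e+01,
        1.61643099e-02,  1.02896095e-02,  3.05315304e-06]), 'position': array([0.19400182, 0.59375854, 0.24751062]), 'ee_rot': array([ 1.57234616e-01,  9.87561021e-01, -7.06289336e-04, -8.04390165e-05]), 'ft_force': array([ 0.09452866, -0.1115732 , -0.44300325]), 'torque': array([ 0.0081935 , -0.02833733,  0.01110509]), 'grasp_force': 0.0, 'grip_width': 0.9967269455901838}
top {'mtx': array([[483.79536345,   0.        , 315.81582166],
       [  0.        , 483.79536345, 236.29481001],
       [  0.        ,   0.        ,   1.        ]]), 'R': array([[ 0.02821473, -0.99948315,  0.01540682],
       [-0.99582978, -0.02944265, -0.0863492 ],
       [ 0.08675818, -0.01290625, -0.9961458 ]]), 't': array([-0.09428354,  0.59051692,  1.34609837])}
lifter [(
[... 755 characters left out ...]
0.63), ([309.0, 435.0], 0.32)]
stand [([274.0, 257.0], 0.91)]
lifter_grip [([337.0, 194.0], 0.8), ([317.0, 148.0], 0.72), ([295.0, 332.0], 0.34)]
pins [([273.0, 256.0], 0.64)]
{'mtx': array([[432.45915866,   0.        , 310.44548823],
       [  0.        , 432.45915866, 240.53688769],
       [  0.        ,   0.        ,   1.        ]]), 'tool_from_camera': array([[ 5.29237818e-04, -9.45089086e-01, -3.26812390e-01,
         8.45597482e-02],
       [ 9.99999638e-01,  7.18156532e-04, -4.57400879e-04,
         9.37557677e-05],
       [ 6.66987032e-04, -3.26812030e-01,  9.45089124e-01,
        -1.25879229e-01],
       [ 0.00000000e+00,  0.00000000e+00,  0.00000000e+00,
         1.00000000e+00]])}
```

View pics/top0.png

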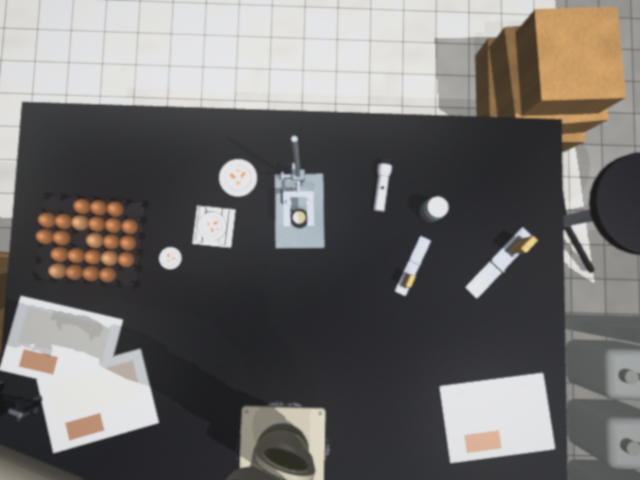

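View pics/side0.png

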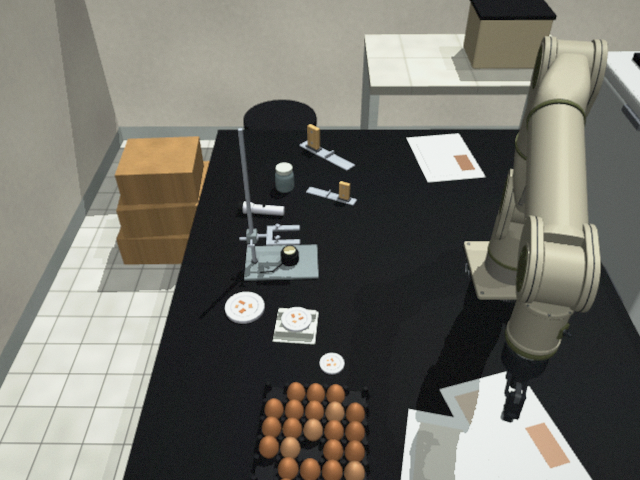

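The top view shows three disc-like things: (238,178) large, (214,224) middle on the rest, and (170,258) small. I take the middle one, which sits on the rest. There are two lifters: (413,266), about 62 px or 177 mm long, and (500,263), about 83 px or 237 mm. The 175 mm one at (413,266) fits. The stand is at (298,210), the torch at (383,187) and the jar at (434,209). Next I confirm these in an enlarged crop and measure.

```bash
cat > h.py <<'E'
import numpy as np, cv2
from workcell import sensors, imaging
def ray(c,p,z):
    k=imaging.calibration(c); d=np.linalg.inv(k["mtx"])@[p[0],p[1],1]
    C=-k["R"].T@k["t"]; d=k["R"].T@d
    return C+d*(z-C[2])/d[2]
E
python3 - <<'E'
import cv2,numpy as np
im=cv2.imread("pics/top0.png")
a=cv2.resize(im[150:310,380:545],None,fx=3.6,fy=3.6,interpolation=cv2.INTER_CUBIC)
b=cv2.resize(im[130:270,150:335],None,fx=4.3,fy=4.3,interpolation=cv2.INTER_CUBIC)
cv2.imwrite("pics/ca.png",a); cv2.imwrite("pics/cb.png",b)
from h import ray
for n,p,z in [("tip",(429,238),0),("back",(402,294),0),("bigtip",(473,295),0),("bigback",(527,232),0),("disc",(214,225),.034),("lamp",(299,217),.052),("torch",(383,187),.02),("jar",(434,209),.08)]: print(n,ray("top",p,z).round(3))
E
```

```text
tip [ 0.6   -0.406  0.   ]
back [ 0.436 -0.329  0.   ]
bigtip [ 0.439 -0.534  0.   ]
bigback [ 0.626 -0.692  0.   ]
disc [0.616 0.211 0.034]
lamp [ 0.643 -0.028  0.052]
torch [ 0.742 -0.267  0.02 ]
jar [ 0.673 -0.399  0.08 ]
```

View pics/ca.png

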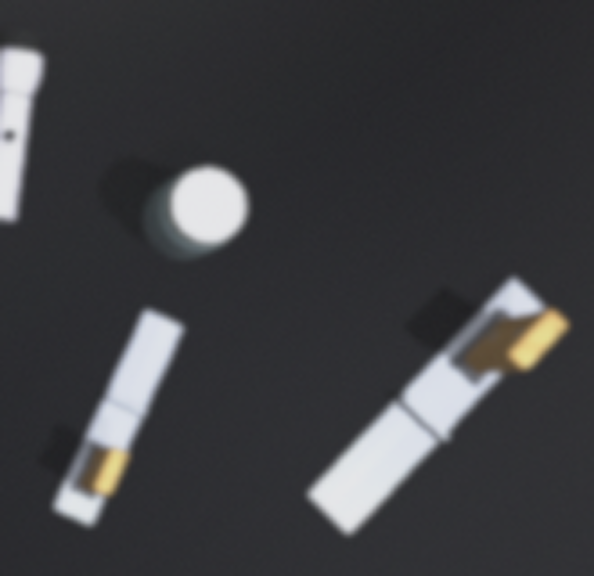

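View pics/cb.png

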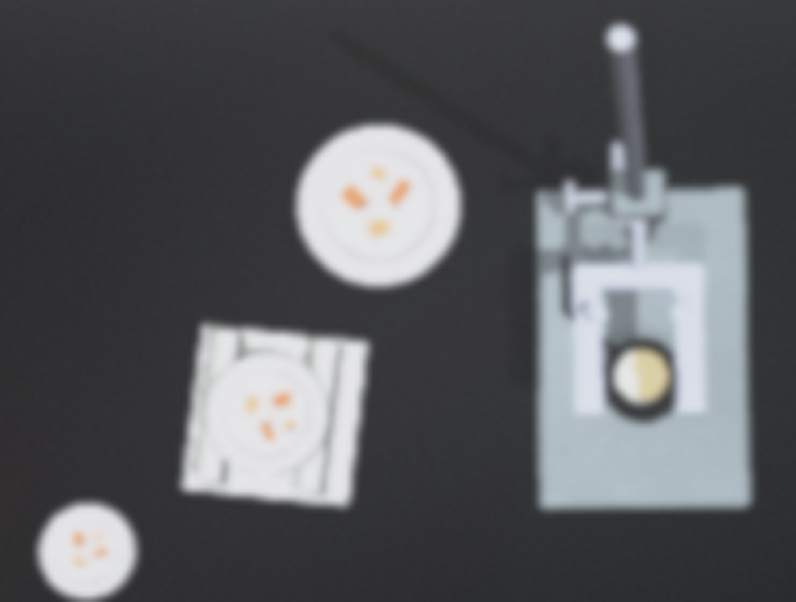

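The crop confirms both picks. The lifter meant has its tip at (426.5,238) and its back at (400,294), with the grip at the robot end. The middle disc sits on the rest, and the stand's fork opens towards the robot.

```bash
cat >> h.py <<'E'
from scipy.spatial.transform import Rotation as Ro
def rel(target,yaw):
    """shift & turn in tool axes to reach TCP target with tool down, tool x = -(cos yaw, sin yaw)"""
    o=sensors.get_obs(); R0=Ro.from_quat(o["ee_rot"])
    c,s=np.cos(yaw),np.sin(yaw)
    R1=Ro.from_matrix(np.array([[-c,-s,0],[-s,c,0],[0,0,-1]]))
    return (R0.inv().apply(np.array(target)-o["position"])).round(4),(R0.inv()*R1).as_rotvec().round(4)
E
python3 - <<'E'
from h import *
A=lambda p,s,o:np.array(p)/s+o
def pr(n,ps,s,o,z):
    q=[ray("top",A(p,s,np.array(o)),z) for p in ps]; c=np.mean(q,0)
    f=(q[0]+q[1]-q[2]-q[3])[:2]; l=(q[0]+q[3]-q[1]-q[2])[:2]
    print(n,c.round(4),"yaw",np.arctan2(f[1],f[0]).round(4),np.arctan2(-l[0],l[1]).round(4),"len",np.linalg.norm(f)/2,np.linalg.norm(l)/2)
    return c,np.arctan2(f[1],f[0])
a=(380-.5+.14,150-.5+.14);b=(150-.4,130-.4)
c,y=pr("lifter",[(150,308),(185,327),(93,527),(53,508)],3.6,a,.002)
g=c[:2]+(-60+12.5)/1000*np.array([np.cos(y),np.sin(y)]);print("grip",g)
pr("rest",[(202,323),(370,342),(350,507),(181,490)],4.3,b,.004)
c,y=pr("stand",[(536,188),(747,186),(752,507),(540,509)],4.3,b,.01)
print("home",c[:2]-.025*np.array([np.cos(y),np.sin(y)]))
print("disc",ray("top",A((267,408),4.3,np.array(b)),.034), "forkfront",[ray("top",A((640,413),4.3,np.array(b)),z).round(4) for z in(.085,.13)])
print(rel([g[0],g[1],.2],-.43))
E
```

```text
lifter [ 0.5191 -0.3601  0.002 ] yaw -0.429 -0.4423 len 0.17814712488686715 0.03346716150108989
grip [ 0.47588773 -0.34033769]
rest [0.6155 0.2171 0.004 ] yaw -0.0756 -0.0773 len 0.1123752142949341 0.11330067914286053
stand [ 0.6686 -0.0278  0.01  ] yaw 0.0451 0.0399 len 0.21701170307942005 0.14171985372322812
home [ 0.64360461 -0.02887625]
disc [0.61703674 0.21709939 0.034     ] forkfront [array([ 0.6155, -0.0284,  0.085 ]), array([ 0.6107, -0.0294,  0.13  ])]
(array([-0.558 , -0.8008,  0.0483]), array([1.000e-04, 0.000e+00, 1.143e-01]))
```

```bash
python3 -m inch '[[[-0.2,-0.2,0,0,0,0,-1],[-0.397,-0.39,-0.01,0,0,0,-1],[-0.397,-0.39,-0.01,0,0,0,-1],[-0.397,-0.39,-0.01,0,0,0,-1],[-0.397,-0.39,-0.01,0,0,0,-1],[-0.397,-0.39,-0.01,0,0,0.1,-1],[-0.397,-0.39,-0.01,0,0,0.1,-1],[-0.397,-0.39,-0.01,0,0,0.1,-1],[-0.397,-0.39,-0.01,0,0,0.1,-1],[-0.397,-0.39,-0.01,0,0,0.1,-1]]]' 
python3 -c "
from h import *
print(rel([.476,-.34,.22],-.43))"
```

```text
clock: 1.7
position: [0.4248, 0.1484, 0.2576]
ee_rot: [0.206, 0.978, 0.001, 0.0]
ft_force: [1.2, 0.7, 0.6]
grip_width: 0.998
grasp_force: 0.0
(array([-0.244 , -0.4261,  0.0372]), array([0.0012, 0.0004, 0.0143]))
```

```bash
python3 -m inch '[[[-0.244,-0.426,0.037,0,0,0.014,-1],[-0.244,-0.426,0.037,0,0,0.014,-1],[-0.244,-0.426,0.037,0,0,0.014,-1],[-0.244,-0.426,0.037,0,0,0.014,-1],[-0.244,-0.426,0.037,0,0,0.014,-1],[-0.244,-0.426,0.037,0,0,0.014,-1],[-0.244,-0.426,0.037,0,0,0.014,-1],[-0.244,-0.426,0.037,0,0,0.014,-1],[-0.244,-0.426,0.037,0,0,0.014,-1],[-0.244,-0.426,0.037,0,0,0.014,-1]]]' 
python3 -m inch '[[[0,0,0,0,0,0,-1],[0,0,0,0,0,0,-1]]]'
python3 - <<'E'
from h import *
print(rel([.476,-.34,.22],-.43))
cv2.imwrite("pics/w1.png",imaging.camera("wrist"))
E
```

```text
clock: 2.7
position: [0.4754, -0.3403, 0.2201]
ee_rot: [0.213, 0.977, -0.0, 0.0]
ft_force: [0.2, 1.2, 0.1]
grip_width: 1.0
grasp_force: 0.0
clock: 2.9
position: [0.4748, -0.3389, 0.2197]
ee_rot: [0.214, 0.977, -0.0, -0.001]
ft_force: [0.3, 0.6, 0.3]
grip_width: 0.996
grasp_force: 0.0
(array([-0.0015, -0.0005, -0.0003]), array([-0.001 , -0.0011, -0.0022]))
```

View pics/w1.png

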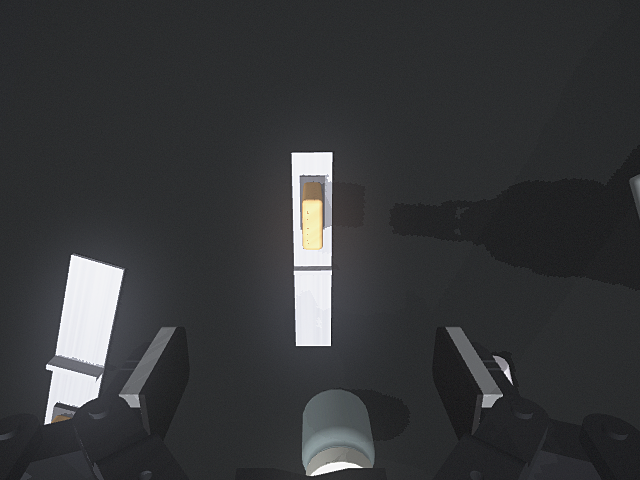

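The wrist view shows the lifter upright in the picture: back corners (292,153)/(332,153), tip corners (296,346)/(330,346), heel at row 268, grip at column 312. I compute the exact grip from these.

```bash
cat >> h.py <<'E'
def wray(p,z,pos=None,q=None):
    o=sensors.get_obs(); pos=o["position"] if pos is None else pos; q=o["ee_rot"] if q is None else q
    k=imaging.calibration("wrist"); T=k["tool_from_camera"]; R=Ro.from_quat(q).as_matrix()
    d=R@T[:3,:3]@np.linalg.inv(k["mtx"])@[p[0],p[1],1]; C=np.array(pos)+R@T[:3,3]
    return C+d*(z-C[2])/d[2]
E
python3 - <<'E'
from h import *
b=(wray((292,153),.0025)+wray((332,153),.0025))/2; t=(wray((296,346),.0025)+wray((330,346),.0025))/2
h=wray((313,268),.0125)
d=t-b; y=np.arctan2(d[1],d[0]); print(b,t,np.linalg.norm(d),y,h)
g=b+d/np.linalg.norm(d)*.04; print("grip",g)
print("top of grip", wray((312,250),.0685),wray((313,198),.0685))
print(rel([g[0],g[1],.038],y))
E
```

```text
[ 0.44072126 -0.32042923  0.0025    ] [ 0.60034465 -0.39228784  0.0025    ] 0.17505223993105617 -0.42300019748376494 [ 0.52609858 -0.35851775  0.0125    ]
grip [ 0.47719572 -0.33684916  0.0025    ]
top of grip [ 0.49228492 -0.34417463  0.0685    ] [ 0.45946526 -0.32847129  0.0685    ]
(array([-0.0014,  0.0014,  0.182 ]), array([ 0.0002, -0.0006, -0.0069]))
```

```bash
python3 -m inch '[[[-0.001,0.001,0.05,0,0,-0.007,-1],[-0.001,0.001,0.1,0,0,-0.007,-1],[-0.001,0.001,0.15,0,0,-0.007,-1],[-0.001,0.001,0.17,0,0,-0.007,-1],[-0.001,0.001,0.182,0,0,-0.007,-1],[-0.001,0.001,0.182,0,0,-0.007,-1],[-0.001,0.001,0.182,0,0,-0.007,-1]]]' 
python3 -m inch '[[[0,0,0,0,0,0,0.3],[0,0,0,0,0,0,1],[0,0,0,0,0,0,1],[0,0,0,0,0,0,1],[0,0,0,0,0,0,1],[0,0,0,0,0,0,1],[0,0,0,0,0,0,1],[0,0,0,0,0,0,1]]]' 80
```

```text
clock: 3.65
position: [0.4778, -0.3373, 0.0397]
ee_rot: [0.209, 0.978, -0.0, 0.001]
ft_force: [-1.0, -0.3, 0.1]
grip_width: 0.998
grasp_force: 0.0
clock: 4.45
position: [0.4767, -0.3375, 0.0383]
ee_rot: [0.21, 0.978, 0.0, 0.0]
ft_force: [-1.6, 1.3, 5.0]
grip_width: 0.155
grasp_force: 77.8
```

```bash
python3 -m inch '[[[0,0,-0.03,0,0,0,1],[0,0,-0.07,0,0,0,1],[0,0,-0.11,0,0,0,1],[0,0,-0.14,0,0,0,1],[0,0,-0.15,0,0,0,1],[0,0,-0.15,0,0,0,1],[0,0,-0.15,0,0,0,1]]]' 80
python3 -c "
from h import *
y=-.0765
print(rel([.616-.195*np.cos(y),.217-.195*np.sin(y),.19],y))"
```

```text
clock: 5.15
position: [0.4763, -0.3368, 0.1865]
ee_rot: [0.21, 0.978, 0.0, -0.001]
ft_force: [-0.1, 0.3, -2.7]
grip_width: 0.153
grasp_force: 78.2
(array([ 0.2831,  0.4962, -0.0027]), array([ 0.0007, -0.002 , -0.346 ]))
```

```bash
python3 -m inch '[[[0.02,0.04,-0.003,0,0,0,1],[0.05,0.08,-0.003,0,0,-0.05,1],[0.08,0.12,-0.003,0,0,-0.1,1],[0.11,0.17,-0.003,0,0,-0.15,1],[0.14,0.21,-0.003,0,0,-0.2,1],[0.16,0.25,-0.003,0,0,-0.25,1],[0.18,0.29,-0.003,0,0,-0.3,1],[0.2,0.33,-0.003,0,0,-0.346,1],[0.22,0.37,-0.003,0,0,-0.346,1],[0.24,0.41,-0.003,0,0,-0.346,1]]]' 80
python3 -c "
from h import *
y=-.0765
print(rel([.616-.195*np.cos(y),.217-.195*np.sin(y),.19],y))"
```

```text
clock: 6.15
position: [0.4247, 0.1366, 0.1895]
ee_rot: [0.038, 0.999, -0.001, -0.001]
ft_force: [2.2, 0.2, -1.8]
grip_width: 0.154
grasp_force: 78.5
(array([ 0.0103,  0.0948, -0.0006]), array([-0.0011, -0.0023,  0.0002]))
```

```bash
python3 -m inch '[[[0.003,0.03,0,0,0,0,1],[0.007,0.065,0,0,0,0,1],[0.01,0.085,0,0,0,0,1],[0.01,0.094,0,0,0,0,1],[0.01,0.094,0,0,0,0,1],[0.01,0.094,0,0,0,0,1],[0.01,0.094,0,0,0,0,1],[0.01,0.094,0,0,0,0,1]]]' 80
python3 - <<'E'
from h import *
o=sensors.get_obs(); print(o["position"],o["ee_rot"],o["ft_force"])
cv2.imwrite("pics/w2.png",imaging.camera("wrist"))
y=-.0765
print(rel([.616-.195*np.cos(y),.217-.195*np.sin(y),.053],y))
E
```

```text
clock: 6.95
position: [0.4235, 0.2284, 0.1912]
ee_rot: [0.039, 0.999, 0.0, -0.0]
ft_force: [-1.0, -0.5, -1.4]
grip_width: 0.153
grasp_force: 78.6
[0.42352525 0.22840828 0.19119897] [ 3.91896688e-02  9.99231786e-01  7.80448883e-05 -2.95027016e-05] [-0.96387295 -0.4947476  -1.39603587]
(array([0.0021, 0.0031, 0.1383]), array([ 0.0003,  0.    , -0.0015]))
```

View pics/w2.png

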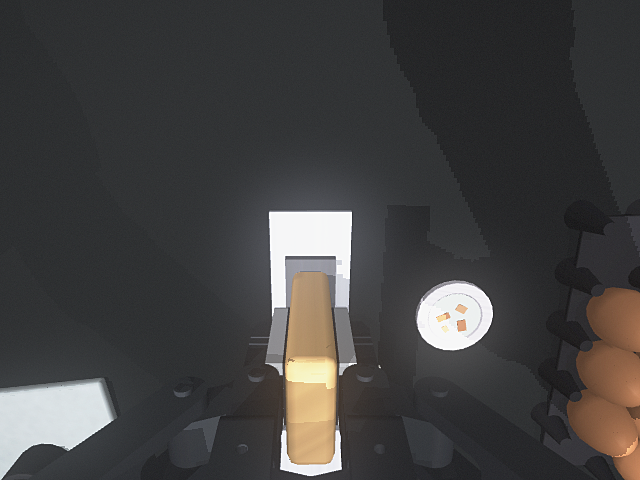

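The wrist view shows the lifter square in the jaws (back edge (270–352,211)) and the small plate clear at (455,315). The rest is hidden behind the hand. I descend in front of the rest and check the alignment from above.

```bash
python3 -m inch '[[[0.002,0.003,0.03,0,0,0,1],[0.002,0.003,0.07,0,0,0,1],[0.002,0.003,0.11,0,0,0,1],[0.002,0.003,0.138,0,0,0,1],[0.002,0.003,0.138,0,0,0,1],[0.002,0.003,0.138,0,0,0,1],[0.002,0.003,0.138,0,0,0,1]]]' 80
python3 - <<'E'
from h import *
o=sensors.get_obs(); print(o["position"],o["ee_rot"],o["ft_force"])
im=imaging.camera("top"); cv2.imwrite("pics/top1.png",im)
a=im[190:330,160:270]; s=imaging.camera("side"); b=s[270:390,240:400]
a=cv2.resize(a,None,fx=4.2,fy=4.2,interpolation=cv2.INTER_CUBIC)[:590]
cv2.imwrite("pics/c3.png",a); cv2.imwrite("pics/side1.png",s)
E
```

```text
clock: 7.7
position: [0.4227, 0.2332, 0.055]
ee_rot: [0.038, 0.999, 0.001, 0.001]
ft_force: [-0.1, -0.0, -1.5]
grip_width: 0.151
grasp_force: 78.4
[0.42269306 0.23323538 0.05501864] [0.03849806 0.99925759 0.00101972 0.001063  ] [-0.05902917 -0.00256929 -1.47841853]
```

View pics/c3.png

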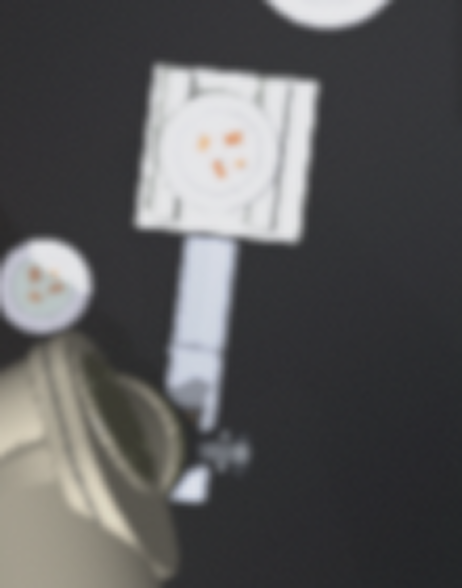

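The blade tip's middle is at (211,238) in the crop, the heel at (194,346), the disc centre at (219,152) and the rest centre at (227,153). I compute the offset.

Run:
```python
from h import *
P=lambda p,z:ray("top",np.array(p)/4.2+[160-.4,190-.4],z)
o=sensors.get_obs(); zl=o["position"][2]-.038
t=P((211,238),zl+.0025);h=P((194,346),zl+.0125);d=P((219,152),.034)
f=P((237,72.5),.01)-P((218,234),.01);l=P((145.5,145.5),.01)-P((309.5,161),.01)
r=np.mean([P(p,.006) for p in [(155,65),(319,80),(300,242),(136,226)]],0)
bars=P((222,152),.026)
print("tip",t,"heel",h,"disc",d,"rest",r,"yaw rest",np.arctan2(f[1],f[0]),np.arctan2(-l[0],l[1]),"blade",np.arctan2(*(t-h)[1::-1]))
y=-.0765; u=np.array([np.cos(y),np.sin(y)]);n=np.array([-u[1],u[0]])
m=o["position"][:2]; print("model tip",m+u*.135,"heel",m+.06*u)
for a in(t,h,d): print((a[:2]-r[:2])@u,(a[:2]-r[:2])@n)
```

```text
tip [0.55633351 0.22241677 0.01935384] heel [0.48326615 0.22826848 0.02935384] disc [0.61334225 0.21678651 0.034     ] rest [0.61572229 0.21661013 0.006     ] yaw rest -0.0699127010034039 -0.06501839017911548 blade -0.07991593028978969
model tip [0.55712086 0.22294509] heel [0.48234021 0.22867699]
-0.05965886096506215 0.001250851294567219
-0.13295973920838094 0.0015012429587325487
-0.002386555099710866 -6.025178233776746e-06
```

```bash
python3 -m inch '[[[-0.01,-0.0013,0.002,0,0,0,1],[-0.025,-0.0013,0.002,0,0,0,1],[-0.04,-0.0013,0.002,0,0,0,1],[-0.055,-0.0013,0.002,0,0,0,1],[-0.07,-0.0013,0.002,0,0,0,1],[-0.08,-0.0013,0.002,0,0,0,1],[-0.086,-0.0013,0.002,0,0,0,1],[-0.09,-0.0013,0.002,0,0,0,1],[-0.09,-0.0013,0.002,0,0,0,1],[-0.09,-0.0013,0.002,0,0,0,1]]]' 80
python3 - <<'E'
from h import *
print(rel([0,0,0],-.0765))
print(sensors.get_obs()["ee_rot"])
E
```

```text
clock: 8.8
position: [0.5108, 0.2245, 0.0511]
ee_rot: [0.038, 0.999, 0.0, -0.0]
ft_force: [0.5, 0.0, -1.6]
grip_width: 0.151
grasp_force: 78.4
(array([ 0.4921, -0.2629,  0.0513]), array([ 0.0001, -0.0004, -0.    ]))
[ 3.82462994e-02  9.99268320e-01  3.76946445e-05 -2.07453062e-04]
```

```bash
python3 -m inch '[[[0,0,-0.004,0,0,0,1],[0,0,-0.008,0,0,0,1],[0,0,-0.01,0,0,0,1],[0,0,-0.012,0,0,0,1],[0,0,-0.015,0,0,0,1],[0,0,-0.02,0,0,0,1],[0,0,-0.026,0,0,0,1],[0,0,-0.034,0,0,0,1],[0,0,-0.042,0,0,0,1],[0,0,-0.05,0,0,0,1]]]' 80
python3 -m inch '[[[0,0,0,0,0,0,1],[0,0,0,0,0,0,1],[0,0,0,0,0,0,1]]]' 80
python3 - <<'E'
from h import *
o=sensors.get_obs(); print(o["position"],o["ee_rot"],o["ft_force"])
im=imaging.camera("top"); s=imaging.camera("side")
a=cv2.resize(im[180:290,180:290],None,fx=3.6,fy=3.6,interpolation=cv2.INTER_CUBIC)
b=cv2.resize(s[260:380,235:345],(396,432),interpolation=cv2.INTER_CUBIC)[:396]
cv2.imwrite("pics/c4.png",np.hstack([a,b]))
E
```

```text
clock: 9.8
position: [0.5113, 0.2244, 0.1021]
ee_rot: [0.038, 0.999, 0.0, 0.0]
ft_force: [0.3, -0.2, -3.2]
grip_width: 0.153
grasp_force: 78.3
clock: 10.1
position: [0.5109, 0.2243, 0.1008]
ee_rot: [0.038, 0.999, -0.0, -0.0]
ft_force: [-0.0, -0.8, -1.7]
grip_width: 0.152
grasp_force: 78.4
[0.5109271  0.22430931 0.10084904] [ 3.83413613e-02  9.99264662e-01 -1.11022417e-04 -2.49563738e-04] [-0.0088111  -0.76063548 -1.67669001]
```

View pics/c4.png

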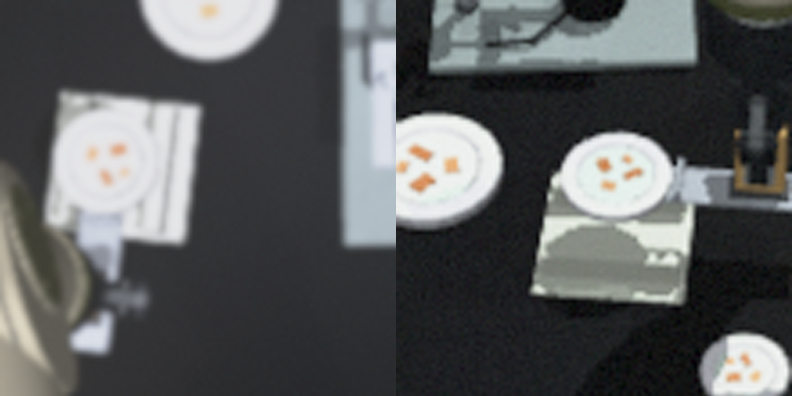

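The disc is borne level on the blade: its centre is at about (105,162) in the left crop, with roughly 2 mm between rim and heel. Next I look at the fork in the side picture for its height, and compute the carry.

Run:
```python
from h import *
s=cv2.imread("pics/side1.png"); 
cv2.imwrite("pics/c5.png",cv2.resize(s[215:290,235:335],None,fx=8,fy=8,interpolation=cv2.INTER_CUBIC))
d=ray("top",np.array((105,162))/3.6+180-.4,.0733); p=sensors.get_obs()["position"]
y=-.0765; u=np.array([np.cos(y),np.sin(y)]); n=np.array([-u[1],u[0]])
print("disc rel TCP",(d[:2]-p[:2])@u,(d[:2]-p[:2])@n)
yy=.0425; H=np.array([.6436,-.0289]); u=np.array([np.cos(yy),np.sin(yy)]); n=np.array([-u[1],u[0]])
k=imaging.calibration("side")
for z in(.085,.1,.115,.13):
  for sx in(1,-1):
    r=[]
    for q in (H-.032*u+sx*.040*n,H-.032*u+sx*.023*n):
      c=k["mtx"]@(k["R"]@[*q,z]+k["t"]); r.append((((c[:2]/c[2])-[235,215]+.5)*8-.5).round())
    print(z,sx,r)
```

```text
disc rel TCP 0.10164120377842079 0.0005716250415391599
0.085 1 [array([520., 285.]), array([520., 252.])]
0.085 -1 [array([518., 138.]), array([519., 168.])]
0.1 1 [array([519., 253.]), array([519., 221.])]
0.1 -1 [array([517., 106.]), array([517., 137.])]
0.115 1 [array([518., 221.]), array([517., 189.])]
0.115 -1 [array([516.,  75.]), array([516., 105.])]
0.13 1 [array([517., 189.]), array([516., 157.])]
0.13 -1 [array([515.,  43.]), array([515.,  73.])]
```

View pics/c5.png

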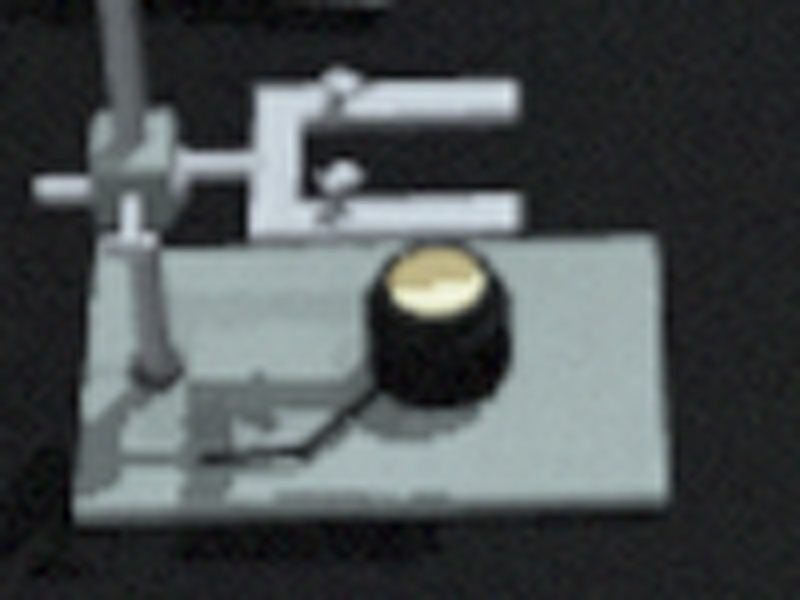

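The fork crop shows the prongs' outer and inner edges at rows 80/110 (far) and 193/226 (near), with open ends at column 520. That puts the prong tops at about 0.113 m, laterally as computed and perhaps 1 mm nearer. I raise the lifter and carry.

```bash
python3 -m inch '[[[0,0,-0.006,0,0,0,1],[0,0,-0.018,0,0,0,1],[0,0,-0.033,0,0,0,1],[0,0,-0.05,0,0,0,1],[0,0,-0.066,0,0,0,1],[0,0,-0.08,0,0,0,1],[0,0,-0.09,0,0,0,1],[0,0,-0.095,0,0,0,1],[0,0,-0.095,0,0,0,1],[0,0,-0.095,0,0,0,1]]]' 80
python3 -c "
from h import *
print(rel([.5271,-.0339,.195],.0425))"
```

```text
clock: 11.2
position: [0.5109, 0.2243, 0.1957]
ee_rot: [0.038, 0.999, -0.0, -0.0]
ft_force: [0.9, -0.6, -2.3]
grip_width: 0.155
grasp_force: 78.4
(array([-0.0359, -0.2562,  0.0008]), array([-0.0003, -0.0007, -0.1192]))
```

```bash
python3 -m inch '[[[0,-0.005,0,0,0,0,1],[0,-0.015,0,0,0,-0.005,1],[0,-0.03,0,0,0,-0.015,1],[0,-0.048,0,0,0,-0.03,1],[0,-0.068,0,0,0,-0.045,1],[0,-0.088,0,0,0,-0.06,1],[0,-0.108,0,0,0,-0.075,1],[0,-0.126,0,0,0,-0.09,1],[0,-0.142,0,0,0,-0.105,1],[0,-0.156,0,0,0,-0.119,1]]]' 80
python3 -m inch '[[[0,-0.01,0,0,0,0,1],[0,-0.022,0,0,0,0,1],[0,-0.035,0,0,0,0,1],[0,-0.049,0,0,0,0,1],[0,-0.063,0,0,0,0,1],[0,-0.076,0,0,0,0,1],[0,-0.086,0,0,0,0,1],[0,-0.092,0,0,0,0,1],[0,-0.096,0,0,0,0,1],[0,-0.096,0,0,0,0,1]]]' 80
python3 -c "
from h import *
print(rel([.5271,-.0339,.195],.0425))"
```

```text
clock: 12.2
position: [0.4988, 0.0668, 0.1959]
ee_rot: [-0.021, 1.0, -0.0, -0.0]
ft_force: [0.4, 0.5, -3.0]
grip_width: 0.15
grasp_force: 78.5
clock: 13.2
position: [0.5033, -0.0274, 0.1961]
ee_rot: [-0.021, 1.0, 0.0, -0.0]
ft_force: [0.3, 0.3, -2.0]
grip_width: 0.153
grasp_force: 78.4
(array([-0.0235, -0.0075,  0.0011]), array([ 0.    , -0.    , -0.0006]))
```

```bash
python3 -m inch '[[[-0.004,-0.002,0,0,0,0,1],[-0.01,-0.004,0,0,0,0,1],[-0.016,-0.006,0,0,0,0,1],[-0.021,-0.0075,0.001,0,0,0,1],[-0.0235,-0.0075,0.006,0,0,0,1],[-0.0235,-0.0075,0.014,0,0,0,1],[-0.0235,-0.0075,0.023,0,0,0,1],[-0.0235,-0.0075,0.031,0,0,0,1],[-0.0235,-0.0075,0.036,0,0,0,1],[-0.0235,-0.0075,0.037,0,0,0,1]]]' 80
python3 -m inch '[[[0,0,0,0,0,0,1],[0,0,0,0,0,0,1]]]' 80
python3 - <<'E'
from h import *
print(rel([.5271,-.0339,.158],.0425))
F=[]
im=imaging.camera("top"); s=imaging.camera("side")
for i in range(8): imaging.camera("side"); F.append([*sensors.get_obs()["ft_force"],sensors.get_obs()["position"][2]])
print(np.mean(F,0),np.std(F,0))
a=cv2.resize(im[155:255,262:332],None,fx=6,fy=6,interpolation=cv2.INTER_CUBIC)
b=cv2.resize(s[215:290,245:320],None,fx=5,fy=5,interpolation=cv2.INTER_CUBIC)
c=np.zeros((600,800,3),np.uint8); c[:600,:420]=a; c[:375,421:796]=b
cv2.imwrite("pics/c6.png",c)
E
```

```text
clock: 14.2
position: [0.5266, -0.0336, 0.1584]
ee_rot: [-0.021, 1.0, -0.0, -0.001]
ft_force: [0.2, 0.0, -1.7]
grip_width: 0.152
grasp_force: 78.5
clock: 14.4
position: [0.5273, -0.0336, 0.1595]
ee_rot: [-0.021, 1.0, 0.0, 0.0]
ft_force: [-0.6, -0.0, -2.9]
grip_width: 0.154
grasp_force: 78.5
(array([ 0.0002, -0.0003,  0.0015]), array([ 0.0002,  0.0006, -0.0003]))
[ 0.11482233 -0.18864401 -2.32685989  0.15931153] [3.21598465e-01 4.56861298e-01 2.64493181e-01 9.70100535e-05]
```

View pics/c6.png

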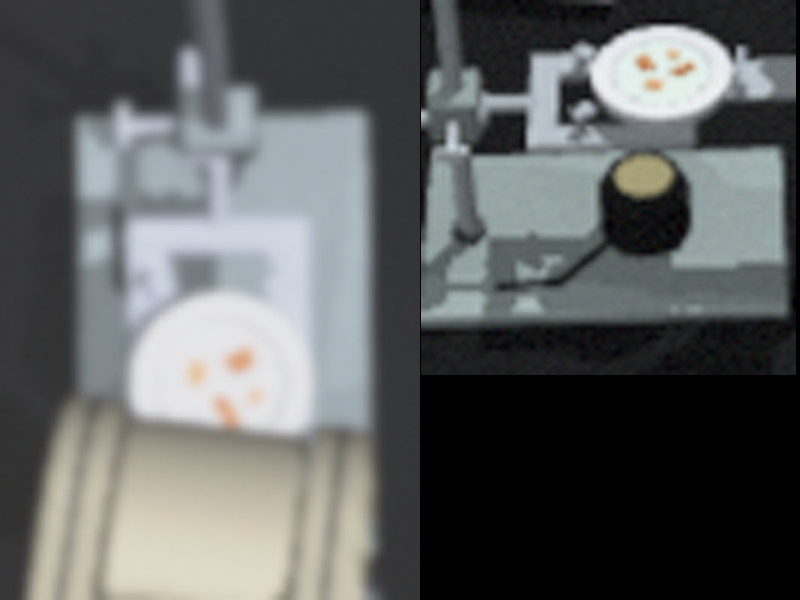

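From the top, the disc spans columns 129–315 and the fork 126–312. Allowing for height, the disc is about 1–1.5 mm to the right, and well short of the pins. I shift it 1 mm left and lower it by feel.

```bash
cat >> h.py <<'E'
def feel(n=8):
    F=[];P=[]
    for i in range(n):
        imaging.camera("side"); o=sensors.get_obs(); F.append(o["ft_force"]);P.append(o["position"])
    print("F",np.mean(F,0).round(2),"P",np.mean(P,0).round(4),"t",o["clock"])
E
python3 - <<'E'
from h import *
P=lambda r,z:ray("top",[262+222/6-.4,155+r/6-.4],z)
d=P(384,.128); c=P(255,.113); print("disc",d,"crossbar",c,"disc in stand x",d[0]-(c[0]-.046), "home x",c[0]-.046)
p=sensors.get_obs()["position"]; print("disc by model", p+np.array([np.cos(.0425),np.sin(.0425),0])*.1016)
E
python3 -m inch '[[[0,0.001,0.001,0,0,0,1],[0,0.001,0.002,0,0,0,1],[0,0.001,0.004,0,0,0,1],[0,0.001,0.006,0,0,0,1],[0,0.001,0.007,0,0,0,1],[0,0.001,0.007,0,0,0,1]]]' 80
python3 -c "from h import *; feel()"
```

```text
disc [ 0.62953193 -0.02924404  0.128     ] crossbar [ 0.68923874 -0.02707436  0.113     ] disc in stand x -0.0137068103976965 home x 0.6432387413243406
disc by model [ 0.62858301 -0.02929825  0.15920748]
clock: 15.5
position: [0.5269, -0.0326, 0.1519]
ee_rot: [-0.021, 1.0, -0.0, -0.0]
ft_force: [-1.2, -0.7, -2.1]
grip_width: 0.153
grasp_force: 78.5
F [ 0.37 -0.1  -2.47] P [ 0.527  -0.0326  0.1522] t 15.9
```

```bash
python3 -m inch '[[[0,0,0.0005,0,0,0,1],[0,0,0.001,0,0,0,1],[0,0,0.0015,0,0,0,1],[0,0,0.002,0,0,0,1]]]' 80
python3 -c "from h import *; feel(6)"
python3 -m inch '[[[0,0,0.0005,0,0,0,1],[0,0,0.001,0,0,0,1],[0,0,0.0015,0,0,0,1],[0,0,0.002,0,0,0,1]]]' 80
python3 -c "from h import *; feel(6)"
```

```text
clock: 16.3
position: [0.527, -0.0326, 0.1501]
ee_rot: [-0.021, 1.0, 0.0, 0.0]
ft_force: [-0.0, -1.1, -1.4]
grip_width: 0.152
grasp_force: 78.5
F [-0.03  0.31 -2.58] P [ 0.527  -0.0326  0.1501] t 16.6
clock: 17.0
position: [0.5271, -0.0326, 0.1482]
ee_rot: [-0.021, 1.0, 0.0, 0.0]
ft_force: [-0.1, -0.5, -1.7]
grip_width: 0.154
grasp_force: 78.5
F [ 0.1   0.06 -1.53] P [ 0.5271 -0.0326  0.1482] t 17.3
```

```bash
python3 -m inch '[[[0,0,0.001,0,0,0,1],[0,0,0.002,0,0,0,1],[0,0,0.0025,0,0,0,1],[0,0,0.0025,0,0,0,1]]]' 80
python3 -c "from h import *; feel(8)"
python3 -m inch '[[[-0.001,0,0,0,0,0,1],[-0.002,0,0,0,0,0,1],[-0.003,0,0,0,0,0,1],[-0.004,0,0,0,0,0,1],[-0.006,0,0,0,0,0,1],[-0.0075,0,0,0,0,0,1],[-0.009,0,0,0,0,0,1],[-0.01,0,0,0,0,0,1],[-0.01,0,0,0,0,0,1]]]' 80
python3 -c "from h import *; feel(8); print(sensors.get_obs()['ee_rot'])"
```

```text
clock: 17.7
position: [0.5269, -0.0326, 0.1456]
ee_rot: [-0.021, 1.0, 0.0, -0.0]
ft_force: [-0.2, 0.0, -2.3]
grip_width: 0.153
grasp_force: 78.5
F [-0.01 -0.28 -1.63] P [ 0.527  -0.0326  0.1457] t 18.1
clock: 19.0
position: [0.5372, -0.0322, 0.1457]
ee_rot: [-0.021, 1.0, -0.0, 0.0]
ft_force: [0.2, -0.4, -2.0]
grip_width: 0.157
grasp_force: 78.5
F [ 0.16 -0.09 -1.4 ] P [ 0.537  -0.0321  0.1457] t 19.4
[-2.11489885e-02  9.99776333e-01  6.04425957e-05  1.98913575e-05]
```

```bash
python3 -m inch '[[[-0.001,0,0,0,0,0,1],[-0.002,0,0,0,0,0,1],[-0.003,0,0,0,0,0,1],[-0.0035,0,0,0,0,0,1]]]' 80
python3 -c "from h import *; feel(6)"
python3 -m inch '[[[-0.0005,0,0,0,0,0,1],[-0.001,0,0,0,0,0,1]]]' 80
python3 -c "from h import *; feel(6)"
python3 -m inch '[[[-0.0005,0,0,0,0,0,1],[-0.0005,0,0,0,0,0,1]]]' 80
python3 -c "from h import *; feel(6)"
```

```text
clock: 19.8
position: [0.5406, -0.032, 0.1457]
ee_rot: [-0.021, 1.0, 0.0, -0.0]
ft_force: [-1.2, 0.7, -1.5]
grip_width: 0.155
grasp_force: 78.5
F [ 0.   -0.25 -1.39] P [ 0.5406 -0.032   0.1457] t 20.1
clock: 20.3
position: [0.5415, -0.0319, 0.1457]
ee_rot: [-0.021, 1.0, 0.0, -0.0]
ft_force: [-1.0, 0.1, -1.2]
grip_width: 0.149
grasp_force: 78.5
F [-0.23 -0.   -1.15] P [ 0.5415 -0.032   0.1457] t 20.6
clock: 20.8
position: [0.542, -0.032, 0.1457]
ee_rot: [-0.021, 1.0, 0.0, 0.0]
ft_force: [0.2, 0.4, -0.7]
grip_width: 0.152
grasp_force: 78.5
F [-0.16 -0.09 -1.94] P [ 0.542  -0.0319  0.1457] t 21.1
```

```bash
for i in 1 2; do :; done
python3 -m inch '[[[-0.0005,0,0,0,0,0,1],[-0.0005,0,0,0,0,0,1]]]' 80 | grep pos
python3 -c "from h import *; feel(5)"
python3 -m inch '[[[-0.0005,0,0,0,0,0,1],[-0.0005,0,0,0,0,0,1]]]' 80 | grep pos
python3 -c "from h import *; feel(5)"
python3 -m inch '[[[-0.0005,0,0,0,0,0,1],[-0.0005,0,0,0,0,0,1]]]' 80 | grep pos
python3 -c "from h import *; feel(5)"
```

```text
position: [0.5426, -0.0319, 0.1457]
F [-0.42  0.15 -1.76] P [ 0.5425 -0.0319  0.1457] t 21.55
position: [0.543, -0.0319, 0.1457]
F [-0.37  0.08 -1.32] P [ 0.543  -0.0319  0.1457] t 22.0
position: [0.5435, -0.0319, 0.1457]
F [-0.4   0.03 -1.39] P [ 0.5435 -0.0319  0.1457] t 22.45
```

```bash
python3 -m inch '[[[-0.0005,0,0,0,0,0,1],[-0.0005,0,0,0,0,0,1]]]' 80 | grep pos
python3 -c "from h import *; feel(5)"
python3 -m inch '[[[-0.0005,0,0,0,0,0,1],[-0.0005,0,0,0,0,0,1]]]' 80 | grep pos
python3 -c "from h import *; feel(5)"
```

```text
position: [0.544, -0.0318, 0.1457]
F [-0.4  -0.36 -1.41] P [ 0.544  -0.0319  0.1457] t 22.9
position: [0.5444, -0.0318, 0.1456]
F [-0.83 -0.19 -0.69] P [ 0.5444 -0.0319  0.1456] t 23.35
```

```bash
python3 -m inch '[[[-0.0003,0,0,0,0,0,1],[-0.0003,0,0,0,0,0,1]]]' 80 | grep pos
python3 -c "from h import *; feel(6)"
```

```text
position: [0.5446, -0.0319, 0.1456]
F [-3.51 -0.49  0.22] P [ 0.5446 -0.0319  0.1456] t 23.85
```

```bash
python3 -m inch '[[[-0.0002,0,0,0,0,0,1],[-0.0002,0,0,0,0,0,1]]]' 80 | grep pos
python3 -c "from h import *; feel(6)"
```

```text
position: [0.5447, -0.0319, 0.1456]
F [-4.94 -0.35  1.41] P [ 0.5447 -0.0319  0.1456] t 24.35
```

```bash
python3 -m inch '[[[0.0005,0,0,0,0,0,1],[0.001,0,0.0005,0,0,0,1],[0.003,0,0.0015,0,0,0,1],[0.01,0,0.002,0,0,0,1],[0.02,0,0.002,0,0,0,1],[0.035,0,0.002,0,0,0,1],[0.055,0,0.002,0,0,0,1],[0.075,0,0.002,0,0,0,1],[0.095,0,0.002,0,0,0,1],[0.115,0,0.002,0,0,0,1]]]' 80
python3 - <<'E'
from h import *
feel(4)
im=imaging.camera("top"); cv2.imwrite("pics/top2.png",im)
print(rel([.45,-.2,.11],0.0425))
E
```

```text
clock: 25.35
position: [0.4286, -0.0367, 0.1435]
ee_rot: [-0.021, 1.0, 0.0, 0.0]
ft_force: [-0.1, 0.6, -0.8]
grip_width: 0.154
grasp_force: 78.6
F [ 0.4  -0.34 -1.66] P [ 0.4281 -0.0367  0.1435] t 25.55
(array([-0.0126, -0.1642,  0.0339]), array([0.0006, 0.0012, 0.    ]))
```

```bash
python3 -m inch '[[[0,-0.02,0,0,0,0,1],[0,-0.05,0,0,0,0,1],[0,-0.085,0,0,0,0,1],[-0.005,-0.12,0.01,0,0,0,1],[-0.01,-0.145,0.02,0,0,0,1],[-0.012,-0.164,0.04,0,0,0,1],[-0.012,-0.164,0.06,0,0,0,1],[-0.012,-0.164,0.08,0,0,0,1],[-0.012,-0.164,0.085,0,0,0,1],[-0.012,-0.164,0.085,0,0,0,1]]]' 80
python3 - <<'E'
from h import *
print(rel([.45,-.2,.0385],0.0425))
im=imaging.camera("top")
g=cv2.resize(cv2.cvtColor(im,cv2.COLOR_BGR2GRAY)[155:255,262:332],None,fx=6,fy=6,interpolation=cv2.INTER_CUBIC)
c=cv2.HoughCircles(g,cv2.HOUGH_GRADIENT,1,20,param1=60,param2=20,minRadius=80,maxRadius=105)
for q in (c[0][:3] if c is not None else []): print(q,ray("top",[262+q[0]/6-.4,155+q[1]/6-.4],.12))
E
```

```text
clock: 26.6
position: [0.4489, -0.2001, 0.0582]
ee_rot: [-0.021, 1.0, -0.0, -0.001]
ft_force: [-0.8, -0.4, -2.0]
grip_width: 0.153
grasp_force: 78.5
(array([-0.0012,  0.0001,  0.0197]), array([-0.0005, -0.0016, -0.0001]))
[221.5 351.5  94.4] [ 0.64496507 -0.02837959  0.12      ]
```

```bash
python3 -m inch '[[[0,0,0.008,0,0,0,1],[0,0,0.014,0,0,0,1],[0,0,0.017,0,0,0,1],[0,0,0.018,0,0,0,1],[0,0,0.019,0,0,0,1],[0,0,0.0195,0,0,0,1],[0,0,0.0195,0,0,0,1]]]' 80
python3 -c "from h import *; feel(4)"
```

```text
clock: 27.35
position: [0.4491, -0.2001, 0.0392]
ee_rot: [-0.021, 1.0, 0.0, 0.0]
ft_force: [0.8, -0.2, -1.5]
grip_width: 0.15
grasp_force: 78.6
F [ 0.4  -0.11 -1.78] P [ 0.4491 -0.2     0.0393] t 27.55
```

Still about 1 mm up. I'll touch down, then release.

```bash
python3 -m inch '[[[0,0,0.0005,0,0,0,1],[0,0,0.001,0,0,0,1],[0,0,0.001,0,0,0,1]]]' 80
python3 -c "from h import *; feel(4)"
python3 -m inch '[[[0,0,0,0,0,0,0.5],[0,0,0,0,0,0,0],[0,0,0,0,0,0,-1],[0,0,0,0,0,0,-1],[0,0,0,0,0,0,-1],[0,0,0,0,0,0,-1],[0,0,0,0,0,0,-1],[0,0,0,0,0,0,-1]]]' 20
python3 -m inch '[[[0,0,-0.01,0,0,0,-1],[0,0,-0.03,0,0,0,-1],[0,0,-0.06,0,0,0,-1],[0,0,-0.1,0,0,0,-1],[0,0,-0.14,0,0,0,-1],[0,0,-0.18,0,0,0,-1],[0,0,-0.18,0,0,0,-1],[0,0,-0.18,0,0,0,-1]]]'
python3 - <<'E'
from h import *
from workcell import spotter
im=imaging.camera("wrist"); cv2.imwrite("pics/w9.png",im)
for n in("lifter","lifter_grip"): print(n,[(d["pixel"],d["conf"],wray(d["pixel"],.0025).round(3)) for d in spotter.look_for(n,"wrist")])
im=imaging.camera("top")
for n in("disc","lifter","torch","jar"): print(n,[(np.round(d["pixel"]),d["conf"]) for d in spotter.look_for(n,"top")])
g=cv2.cvtColor(cv2.imread("pics/w9.png"),cv2.COLOR_BGR2GRAY)
m=cv2.findContours((g>150).astype(np.uint8),cv2.RETR_EXTERNAL,cv2.CHAIN_APPROX_SIMPLE)[0]
for c in m:
    if cv2.contourArea(c)>1500: print(cv2.minAreaRect(c))
E
```

```text
clock: 27.85
position: [0.4491, -0.2001, 0.0383]
ee_rot: [-0.021, 1.0, 0.0, 0.0]
ft_force: [-1.2, 0.7, 1.9]
grip_width: 0.15
grasp_force: 78.9
F [-1.94  0.77  3.33] P [ 0.4491 -0.2001  0.0383] t 28.05
clock: 28.85
position: [0.449, -0.2, 0.0382]
ee_rot: [-0.021, 1.0, 0.0, 0.0]
ft_force: [-0.0, 0.0, -0.4]
grip_width: 1.002
grasp_force: 0.0
clock: 29.65
position: [0.4493, -0.2001, 0.2191]
ee_rot: [-0.021, 1.0, 0.0, 0.001]
ft_force: [-0.3, -0.3, -0.1]
grip_width: 0.997
grasp_force: 0.0
lifter [([309.6, 242.2], 0.62, array([ 0.483, -0.199,  0.003]))]
lifter_grip [([309.3, 246.5], 0.85, array([ 0.486, -0.199,  0.003]))]
disc [(array([299., 214.]), 0.8), (array([171., 259.]), 0.78), (array([294., 199.]), 0.66), (array([238., 176.]), 0.57), (array([357., 259.]), 0.4)]
lifter [(array([355., 262.]), 0.85), (array([500., 262.]), 0.57)]
torch [(array([384., 186.]), 0.81)]
jar [(array([436., 207.]), 0.8), (array([296., 201.]), 0.48)]
((434.7383728027344, 405.94342041015625), (52.54835891723633, 151.3366241455078), 5.079607963562012)
((507.50579833984375, 372.5911560058594), (126.24383544921875, 87.5966567993164), 2.0825653076171875)
((310.9999694824219, 245.99996948242188), (39.99999237060547, 193.99996948242188), 0.0)
```

```bash
python3 -c "
from workcell import order
print(order.hand_in())"
```

```text
the job is handed in; nothing more can be done
None
```

I handed the job in: the disc is home against the pins after a push of about 3.5 to 5 N, the lifter stands flat on the bench clear of stand and rest, and the torch and jar show unmoved from above (egg tray not rechecked); hand-in gave no verdict.

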